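# Wind the clockwork brew timer and start it

### The job

Wind up the blue clockwork brew timer: push its brass key round clockwise, stroke after stroke, until the spring is fully wound and the key comes up against its stop, but do not force it there. Only then push the orange start tab all the way across to the green dot. Leave the things standing round the timer where they are.

Things in the scene. Friction and masses are not known exactly. Their poses are not given: they have to be found in the camera images.
- timer: Blue clockwork timer screwed to the table, 150 x 150 x 90 mm. Origin: centre of its underside; x from its front to its back, y to its left, z up. Deck top 40 mm high. At the back a hood (x +10 to +75 mm, full width, underside 68, flat top 90 mm high) overhangs the deck: the key's arms pass under it, a finger cannot. Right half of the hood's top: start tab.
- dial (a point): Centre of the round white dial, radius 26 mm, 3 mm proud, on the hood's top left (timer x 43, y 40 mm). Its red needle follows the key clockwise and reaches the broad green mark only when the spring is fully wound.
- key_center (a point): On the key's upright axis at mid height of its arms (timer x -20, y 0, z 59.5 mm). Straight two-armed brass bar, 9 mm wide, round ends 15 mm wide, reaching 54 mm from the axis both ways, 52 to 67 mm above the table; hub radius 10 mm, top 70 mm high. Under the arms: ratchet wheel (radius 18) and, in front of it, a dark plunger housing, up to 49 mm high.
- key (a joint): Turn of the key (rad), growing clockwise from above. Bar direction in the timer's frame: 0.31 - value (one arm; the other is half a turn on). A spring pulls it back (0.025 N m at 0, about 0.15 at the end); a ratchet holds it every eighth turn, at 0.136 + 0.785 k: a let-go key falls back to the last click it passed. Last click 9.56, hard stop 9.70; fully wound is at the last click.
- start_tab (a joint): Travel of the orange start tab (m): 0 at the red dot (off), 0.032 at the green dot (run). It slides toward the timer's -y (its right) with about 1.5 N friction and stays where it is left.
- tab_top (a point): Centre of the start tab's top. The tab is 20 mm along timer x, 12 mm along its way (timer y) and stands 14.5 mm above the hood's top; off, it is at timer x 43, y -18 mm, its top 104.5 mm high.
- salt: Salt shaker, glass with grey cap, 44 mm across, 90 mm high; origin at the centre of its underside. Bystander.
- capsule_gold: Gold coffee capsule standing on its wide rim, 37 mm across, 28 mm high; origin at the centre of its underside. Bystander.
- label_roll: Roll of cream labels lying flat, 58 x 63 mm, 28 mm high; origin at the centre of its underside. Bystander.

How it is judged:
On the way, in this order (a step that is already met when the one before it is completed fails the run):
1. the key is fully wound while the start tab is still at off (value of joint key above 9.35 rad and value of joint start_tab below 0.008 m), for 0.2 s.
2. the start tab is pushed across to the green dot (value of joint key above 9.35 rad and value of joint start_tab above 0.026 m), for 0.2 s.
At the end, for the whole second after the job is handed in: The key stands at rest on its last click (joint key above 9.35 rad), the start tab is at least 26 of its 32 mm across toward the green dot, and the salt shaker, gold capsule and label roll stand upright within 20 mm of where they were (all of step 2 and velocity of joint key between -0.05 and 0.05 rad/s and distance of each of salt, capsule_gold, label_roll from where it was at the start of the episode below 0.02 m and angle between each of salt, capsule_gold, label_roll's own z axis and vertical below 0.2 rad); the robot touches nothing.
It fails at once if the key is forced: the robot presses on the timer or its key with more than 60 N (contact force between any of the fingers, the arm and timer above 60 N).
It fails at once if a bystander is pushed more than 20 mm or tipped over (distance of any of salt, capsule_gold, label_roll from where it was at the start of the episode above 0.02 m or angle between any of salt, capsule_gold, label_roll's own z axis and vertical above 0.5 rad).
It also fails if it takes over 64 s, if anything falls off the work surface, if the arm or the gripper's body presses on something with over 40 N, if the wrist force passes 120 N, or if a joint passes its speed limit or range.

### The arm

A 7-joint arm with a two-finger parallel gripper is mounted at the origin on a cart in front of the work surface, level with it; the furniture and walls round the work are solid. World frame = base frame: x ahead of the robot, y to its left, z up, the work surface at z = 0. Lengths are in m, angles in rad, forces in N, time in s.
With the tool pointing down it reaches from about 0.425 to 0.875 m from the base axis. Payload 4.7 kg.
Tool frame: the origin (TCP) lies midway between the tips of the shut fingers; the grasp point (between the pads) lies 19 mm behind it (manip.grip_point_offset is the distance from the TCP to the grasp point, in m); z points along the fingers, y is the line along which they close (so a half turn about z gives the same grasp; the last joint's range is limited). The gripper opens to 87 mm and grips with 3 to 60 N. Pads are 19 mm wide; open, the fingers measure 117 mm over their backs; the gripper's body (75 mm by 190 mm) begins 51 mm behind the grasp point.
Start: joints at [1.141, 0.321, -0.07, 1.45, 0.023, 1.371, -0.057], TCP at [0.279, -0.587, 0.223] pointing down, gripper open.
Joint ranges: [-2.86, 2.86], [-0.3, 2.09], [-1.38, 1.24], [0.06, 2.45], [-1.56, 4.7], [0.09, 2.05], [-2.69, 2.69]. Speed limits (rad/s): [2.57, 2.57, 3.14, 3.14, 3.14, 3.14, 3.14].

### API

Orientations are given as a unit quaternion [x, y, z, w].
In Python, from station import manip gives the robot as it stands.
- The arm moves only by the shell command python3 -m inch 'ROWS'. ROWS is a JSON object of lists of equal length, an entry for each row: "rot": the turn, a rotation vector about the tool's x, y, z in degrees, a list of three; "delta_pos": the shift along the tool's x, y, z in m, a list of three; "jaw": the opening, from -1 (shut) to 1 (fully open). In form: {"rot": [[wx, wy, wz], ...], "delta_pos": [[x, y, z], ...], "jaw": [jaw, ...]}. A call has 1 to 8 rows; each row shifts and turns the commanded pose from where the row before left it, along the tool's axes as they then stand; what a row does not reach is not made up. A row lasts 1/8 s, in which the tool goes at most 62.5 mm and 10.7 degrees, less where a joint would pass 70% of its speed; a pose out of reach is approached as far as the arm can. A call with a gripper value outside its range is refused whole. The fingers move at their own pace and stop on an object; the grip force is fixed at half the most. Time passes only in rows, so rows that do not move let the fingers close. It gives the time, the measured TCP pose, the force, the opening and the grip force at its end, in the units of the state.
- manip.get_state(): the state, without advancing time (a new reading comes with each control period).
- manip.grab_frame(name): name is "scene" or "top" or "wrist"; returns (picture, depth): 384x512x3 uint8, blue, green, red; 384x512 float32, m along the optical axis (not along the pixel's ray), 0 where there is no reading.
- manip.camera_params(name): a dict with "intrinsics" (3x3 intrinsics, pixels), "k1" (the pictures are not rectified: a ray, as slopes to the right and down, at radius r is drawn at 1 + k1 r^2 times it, then the intrinsics apply), "T" (4x4, takes a point from camera to world coordinates). Camera axes: x right, y up, looking along -z (the intrinsics and any distortion apply to the point x, -y, -z); pixel columns grow to the right and rows downward; lengths in m; the calibration is good to about 2 mm. A picture is of the moment at which its call begins: read the wrist's pose just before it. camera_params takes no time and is no camera call; for the wrist camera it gives the pose at the moment of the call.
- manip.sign_off(): hands the job in; it is judged then, once.
The state is a dict: "time_s": time; "joints": joint angles; "joint_velocities": joint speeds; "tau": joint torques, N m; "ee_pos": TCP position; "eef_rot": TCP orientation; "force": force on the tool from outside, world axes, zero at the start; "moment": the same for the moment, N m; "finger_gap": opening from 0.0 (shut) to 1.0 (fully open); "finger_force": force on a finger pad.
Only numpy, scipy, OpenCV 4.12 (cv2) and the standard library are available. Lean on these libraries where they do the work, as an engineer would, in place of code of your own. Each camera call takes 0.05 s, during which the arm holds its last target. There are 200 camera calls.

## Working session

There is one attempt and no reset: what is moved stays moved. The work goes in short steps, Python scripts to look and compute and a shell command to move; the robot and the scene stay as the last step left them, time stands still between calls to the robot, and variables do not carry over. Pictures are saved under pics/ and viewed, at most 12 in all, crops included, and the job is handed in when it is done.

```bash
mkdir -p pics; ls; python3 - <<'E'
from station import manip
import cv2,numpy as np
print(manip.get_state())
for n in("scene","top"):
    im,d=manip.grab_frame(n); cv2.imwrite(f"pics/{n}0.png",im); np.savez(f"{n}0.npz",im=im,d=d,**{k:np.array(v) for k,v in manip.camera_params(n).items()})
    print(n,manip.camera_params(n))
E
```

```text
pics
{'time_s': 0.0, 'joints': array([ 1.14109265,  0.32182493, -0.07009436,  1.45165792,  0.02262159,
        1.37081947, -0.0569037 ]), 'joint_velocities': array([ 0.00090834,  0.00029735, -0.00055759, -0.0018719 , -0.00180566,
        0.00105503, -0.00075094]), 'tau': array([-6.98691438e-04, -4.91292787e+01, -4.04252177e-01, -3.12521267e+01,
       -6.40344224e-02,  4.39421413e-02,  1.56615042e-04]), 'ee_pos': array([ 0.27881021, -0.58655256,  0.22146894]), 'eef_rot': array([ 9.75475801e-01,  2.20104607e-01, -2.68213087e-04, -9.23033646e-04]), 'force': array([ 0.98455037, -0.27560617,  0.93602656]), 'moment': array([-0.01324223, -0.04983596, -0.04272562]), 'finger_force': 0.0, 'finger_gap': 1.0011684568744035}
scene {'intrinsics': array([[415.31389485,   0.        , 256.30464263],
       [  0.        , 415.31389485, 188.11314197],
       [  0.        ,   0.        ,   1.        ]]), 'k1': 0.03113570988679355, 'T': array([[ 0.75250883,  0.52717348, -0.39473864,  0.21362888],
       [-0.65836276,  0.58668766, -0.47154647, -0.42388909],
       [-0.0169985 ,  0.6147241 ,  0.78855903,  0.84839094],
       [ 0.        ,  0.        ,  0.        ,  1.        ]])}
top {'intrinsics': array([[364.71840728,   0.        , 255.50250383],
       [  0.        , 364.71840728, 192.41308038],
       [  0.        ,   0.        ,   1.        ]]), 'k1': 0.020215136214920017, 'T': array([[-0.01434379,  0.98047611, -0.1961144 ,  0.4154003 ],
       [-0.99985919, -0.01577297, -0.00572749,  0.04695351],
       [-0.00870898,  0.19600463,  0.9805643 ,  1.0008995 ],
       [ 0.        ,  0.        ,  0.        ,  1.        ]])}
```

View pics/scene0.png

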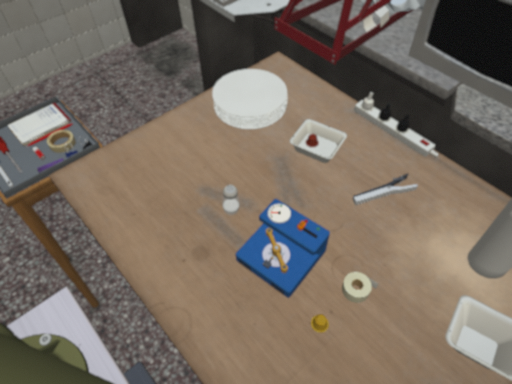

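View pics/top0.png

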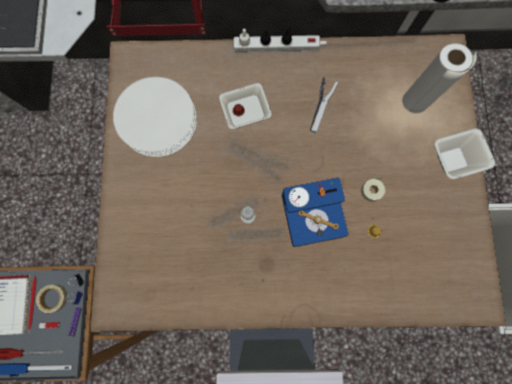

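The scene view shows the blue timer around (283,247), with its key at (276,252), dial at (279,213) and tab at (303,226). The top view shows the timer at (315,212), dial (298,197), tab (321,192), salt (248,213), capsule (376,231) and roll (374,189). Next I'll measure these.

```bash
cat > h.py <<'E'
import cv2,numpy as np
def cast(c,uv,z):
    K=c["intrinsics"];k1=float(c["k1"]);T=c["T"]
    p=(np.array(uv,float).reshape(-1,2)-K[:2,2])/[K[0,0],K[1,1]]
    q=p.copy()
    for _ in range(10): q=p/(1+k1*(q**2).sum(1,keepdims=True))
    d=np.c_[q[:,0],-q[:,1],-np.ones(len(q))]@T[:3,:3].T
    o=T[:3,3]; return o+d*((z-o[2])/d[:,2])[:,None]
def blobs(mask,amin=15):
    n,l,s,c=cv2.connectedComponentsWithStats(mask.astype(np.uint8))
    return sorted([(int(s[i,4]),c[i].round(1).tolist()) for i in range(1,n) if s[i,4]>=amin],reverse=True)
E
python3 - <<'E'
from h import *
for n,box in(("top",(225,165,400,255)),("scene",(210,170,385,345))):
    c=dict(np.load(n+"0.npz")); im=c["im"]; hsv=cv2.cvtColor(im,cv2.COLOR_BGR2HSV)
    roi=np.zeros(im.shape[:2],bool); x0,y0,x1,y1=box; roi[y0:y1,x0:x1]=1
    H,S,V=cv2.split(hsv)
    m={"blue":(H>100)&(H<125)&(S>140),"orange":(H<12)&(S>150)&(V>120),"brass":(H>=14)&(H<32)&(S>135)&(V>90),"white":(S<60)&(V>150)}
    for k,v in m.items():
        print(n,k,blobs(v&roi,6)[:7])
    b=m["blue"]&roi; cs,_=cv2.findContours(b.astype(np.uint8),cv2.RETR_EXTERNAL,cv2.CHAIN_APPROX_NONE)
    hull=cv2.convexHull(max(cs,key=cv2.contourArea)); print(cv2.approxPolyDP(hull,2.5,True).reshape(-1,2).tolist())
    x0,y0,x1,y1=(280,172,352,250) if n=="top" else (230,195,335,298)
    cv2.imwrite(f"pics/{n}crop.png",cv2.resize(im[y0:y1,x0:x1],None,fx=7 if n=="top" else 5.5,fy=7 if n=="top" else 5.5,interpolation=cv2.INTER_CUBIC))
E
```

```text
top blue [(2170, [316.5, 212.7])]
top orange []
top brass [(124, [374.1, 231.0]), (26, [327.8, 223.5]), (24, [310.5, 217.0]), (17, [322.1, 191.5])]
top white [(312, [298.6, 196.7]), (304, [374.3, 189.1]), (144, [314.1, 225.2]), (118, [318.7, 213.9]), (43, [247.0, 212.1]), (39, [247.9, 219.8]), (8, [318.1, 218.9])]
[[338, 179], [343, 196], [346, 235], [294, 245], [283, 198], [284, 189]]
scene blue [(3415, [285.4, 250.7]), (12, [275.1, 201.3])]
scene orange []
scene brass [(247, [319.3, 323.0]), (62, [277.9, 255.1]), (37, [270.8, 237.3]), (22, [301.2, 224.8]), (10, [283.4, 269.5])]
scene white [(509, [357.4, 284.1]), (356, [279.1, 212.9]), (195, [269.9, 255.6]), (174, [230.6, 204.7]), (170, [369.7, 194.3]), (147, [284.1, 252.0]), (98, [230.0, 189.4])]
[[266, 209], [293, 210], [328, 232], [323, 251], [288, 295], [237, 257]]
```

View pics/topcrop.png

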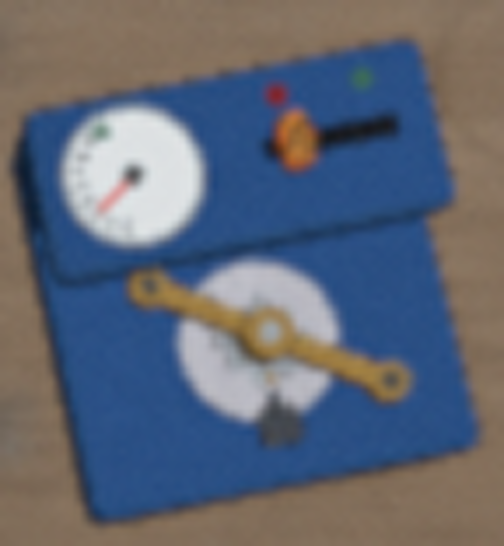

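The top crop shows the dial centre at (299,196.9), tab (322.3,192), key hub (318.3,219.6), and key ends (301.4,213) and (336,226.3). The front deck corners are at (293.6,246.3) and (348.3,235.6). The needle points lower left, well short of the green mark. I'll view the scene crop for a second fix.

View pics/scenecrop.png

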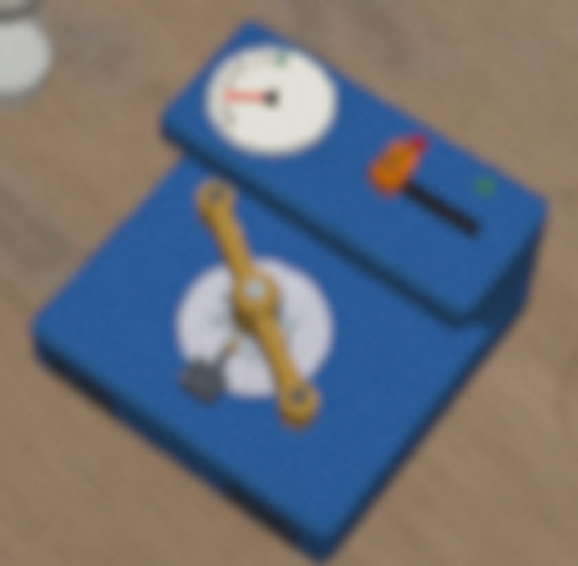

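```bash
python3 - <<'E'
from h import *
pts=["dial","tab","hub","endL","endR","cFL","cFR"]
tf=np.array([[43,40],[43,-18],[-20,0],[np.nan]*2,[np.nan]*2,[-75,75],[-75,-75]])/1e3
z=[.093,.1045,.070,.067,.067,.040,.040]
crop={"top":(7,280,172,[(133,174),(297,138),(268,333),(150,287),(392,380),(93,522),(481,446)]),
"scene":(5.5,230,195,[(271,99),(403,158),(257,289),(215,194),(299,399),(36,330),(322,550)])}
for n,(f,x0,y0,p) in crop.items():
    c=dict(np.load(n+"0.npz")); uv=(np.array(p)+.5)/f-.5+[x0,y0]
    W=np.array([cast(c,u,h)[0] for u,h in zip(uv,z)]); print(n)
    ok=~np.isnan(tf[:,0]); A,B=tf[ok],W[ok,:2]; a,b=A-A.mean(0),B-B.mean(0)
    th=np.arctan2((a[:,0]*b[:,1]-a[:,1]*b[:,0]).sum(),(a*b).sum()); R=np.array([[np.cos(th),-np.sin(th)],[np.sin(th),np.cos(th)]])
    t=B.mean(0)-R@A.mean(0); print("yaw",np.degrees(th),"t",t,"key",R@[-.02,0]+t,"hub meas",W[2,:2])
    print("resid mm",((A@R.T+t-B)*1e3).round(1).tolist())
    d=W[3]-W[4]; print("bar dir deg timer",np.degrees(np.arctan2(d[1],d[0])-th),"len",np.hypot(*d[:2]),"mid",(W[3]+W[4])[:2]/2)
    for m,uv,h in([("salt",(248,213),.09),("caps",(375,231),.028),("roll",(374.3,189.1),.028)] if n=="top" else []): print(m,cast(c,uv,h)[0].round(3))
E
```

```text
top
yaw 9.815828475079552 t [ 0.54962032 -0.10309916] key [ 0.5299131  -0.10650879] hub meas [ 0.52924505 -0.10620888]
resid mm [[0.3, 0.2], [0.2, 0.7], [0.7, -0.3], [-0.3, 0.7], [-0.8, -1.4]]
bar dir deg timer 57.911153951548314 len 0.09386958802394461 mid [ 0.5294928  -0.10759315]
salt [0.545 0.072 0.09 ]
caps [ 0.501 -0.263  0.028]
roll [ 0.614 -0.27   0.028]
scene
yaw 10.18722616284662 t [ 0.54907221 -0.10602825] key [ 0.52938751 -0.10956556] hub meas [ 0.52981197 -0.1073376 ]
resid mm [[0.6, -2.2], [-2.6, 0.4], [-0.4, -2.2], [-1.6, 4.7], [4.0, -0.6]]
bar dir deg timer 56.83912094700884 len 0.0958752520480083 mid [ 0.52937207 -0.1071266 ]
```

Key axis ≈ (0.5295, -0.107), timer yaw ≈ 9.9°. The bar lies at 57° in the timer frame, which matches click 3 (about 2.49 rad). My plan is to push arm strokes from -125° to 50° with the shut fingers, then repeat with the other arm.

```bash
python3 -m inch '{"rot":[[0,0,0],[0,0,0],[0,0,0],[0,0,0],[0,0,0],[0,0,0],[0,0,0],[0,0,0]],"delta_pos":[[0.0422,-0.0288,0],[0.0422,-0.0288,0],[0.0422,-0.0288,0],[0.0422,-0.0288,0],[0.0422,-0.0288,0],[0.0422,-0.0288,0],[0.0422,-0.0288,0],[0.0422,-0.0288,0]],"jaw":[-1,-1,-1,-1,-1,-1,-1,-1]}'
python3 -m inch '{"rot":[[0,0,0],[0,0,0],[0,0,-10],[0,0,-10],[0,0,-10],[0,0,-10],[0,0,-10],[0,0,-10]],"delta_pos":[[0.0422,-0.0288,0],[0.0422,-0.0288,0],[0,0,0],[0,0,0],[0,0,0],[0,0,0],[0,0,0],[0,0,0]],"jaw":[-1,-1,-1,-1,-1,-1,-1,-1]}'
python3 -m inch '{"rot":[[0,0,-10],[0,0,-10],[0,0,-10],[0,0,-10],[0,0,-10],[0,0,-10],[0,0,-10],[0,0,0]],"delta_pos":[[0,0,0],[0,0,0],[0,0,0],[0,0,0],[0,0,0],[0,0,0],[0,0,0],[0,0,0]],"jaw":[-1,-1,-1,-1,-1,-1,-1,-1]}'
cat > st.py <<'E'
from station import manip
import numpy as np
from scipy.spatial.transform import Rotation as Ro
# axis position in tool frame (along x = push lead, y = radius), tool x yaw, implied arm angle in timer frame
s=manip.get_state(); R=Ro.from_quat(s["eef_rot"]).as_matrix(); p=s["ee_pos"]
d=R.T@(np.array([.5295,-.107,.057])-p); y=np.degrees(np.arctan2(R[1,0],R[0,0]))
print("t",round(s["time_s"],2),"p",p.round(4),"axis in tool mm",(d*1e3).round(1),"yawx",y.round(1),"arm",round((y-270-9.9+180)%360-180,1),"tilt",R[:,2].round(3),"F",s["force"].round(1),"q7",s["joints"][6].round(2),"gap",round(s["finger_gap"],2))
E
python3 st.py
```

```text
time_s: 1.1
ee_pos: [0.4854, -0.2324, 0.2223]
eef_rot: [0.975, 0.22, -0.0, -0.0]
force: [0.8, -0.0, -1.3]
finger_gap: 0.171
finger_force: 0.0
time_s: 2.1
ee_pos: [0.5362, -0.1457, 0.222]
eef_rot: [0.733, 0.68, -0.0, -0.0]
force: [-0.5, 0.0, -0.4]
finger_gap: 0.004
finger_force: 0.0
time_s: 3.1
ee_pos: [0.5362, -0.1458, 0.2221]
eef_rot: [0.214, 0.977, 0.0, -0.0]
force: [0.3, 0.8, 0.2]
finger_gap: 0.008
finger_force: 0.0
t 3.1 p [ 0.5362 -0.1458  0.2221] axis in tool mm [ 22.2  32.4 165.2] yawx 155.3 arm -124.6 tilt [-0.001  0.    -1.   ] F [0.3 0.8 0.2] q7 1.28 gap 0.01
```

```bash
python3 -m inch '{"rot":[[0,0,0],[0,0,0],[0,0,0],[0,0,0],[0,0,0],[0,0,0],[0,0,0]],"delta_pos":[[0,0,0.04],[0,0,0.04],[0,0,0.035],[0,0,0.025],[0,0,0.0125],[0,0,0.0125],[0,0,0]],"jaw":[-1,-1,-1,-1,-1,-1,-1]}' >/dev/null
python3 st.py
python3 -m inch '{"rot":[[0,0,0],[0,0,0]],"delta_pos":[[0.005,0,0],[0,0,0]],"jaw":[-1,-1]}'>/dev/null
python3 st.py
python3 - <<'E'
from station import manip
import cv2
a,_=manip.grab_frame("top"); b,_=manip.grab_frame("wrist")
cv2.imwrite("pics/w1.png",b); cv2.imwrite("pics/t1.png",a)
E
```

```text
t 3.98 p [ 0.5363 -0.1457  0.0572] axis in tool mm [22.3 32.4  0.2] yawx 155.4 arm -124.5 tilt [-0.001  0.    -1.   ] F [ 0.4  0.  -0.4] q7 1.2 gap 0.01
t 4.22 p [ 0.5324 -0.1436  0.0584] axis in tool mm [17.9 32.1  1.4] yawx 155.4 arm -124.5 tilt [ 0.002 -0.001 -1.   ] F [ 0.7 -0.1  0.3] q7 1.2 gap 0.01
```

View pics/w1.png

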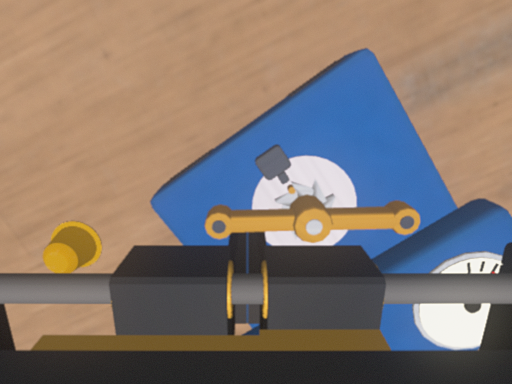

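The wrist view shows the shut fingertips (230–268, 240) right behind the bar, midway between the hub (314,226) and the arm end (218,225). The bar is parallel to the finger face. Now the first stroke.

```bash
python3 -m inch '{"rot":[[0,0,10],[0,0,10],[0,0,10],[0,0,10],[0,0,10],[0,0,10]],"delta_pos":[[0.00583,-0.00264,0],[0.00583,-0.00264,0],[0.00583,-0.00264,0],[0.00583,-0.00264,0],[0.00583,-0.00264,0],[0.00583,-0.00264,0]],"jaw":[-1,-1,-1,-1,-1,-1]}'>/dev/null
python3 st.py
```

```text
t 5.08 p [ 0.5    -0.1292  0.0584] axis in tool mm [19.5 31.3  1.5] yawx 95.1 arm 175.2 tilt [ 0.003 -0.002 -1.   ] F [ 2.4 -2.5 -0.4] q7 0.2 gap 0.0
```

```bash
python3 -m inch '{"rot":[[0,0,10],[0,0,10],[0,0,10],[0,0,10],[0,0,10],[0,0,10]],"delta_pos":[[0.006,-0.0026,0],[0.00583,-0.00264,0],[0.00583,-0.00264,0],[0.00583,-0.00264,0],[0.00583,-0.00264,0],[0.00583,-0.00264,0]],"jaw":[-1,-1,-1,-1,-1,-1]}'>/dev/null
python3 st.py
python3 -m inch '{"rot":[[0,0,10],[0,0,10],[0,0,10],[0,0,10],[0,0,10],[0,0,0]],"delta_pos":[[0.006,-0.0026,0],[0.00583,-0.00264,0],[0.00583,-0.00264,0],[0.00583,-0.00264,0],[0.00583,-0.00264,0],[0,0,0]],"jaw":[-1,-1,-1,-1,-1,-1]}'>/dev/null
python3 st.py
python3 - <<'E'
from station import manip
import cv2
b,_=manip.grab_frame("wrist")
cv2.imwrite("pics/w2.png",b)
E
```

```text
t 5.83 p [ 0.4951 -0.0928  0.0579] axis in tool mm [20.  31.3  0.9] yawx 35.0 arm 115.1 tilt [-0.001 -0.002 -1.   ] F [-2.2 -3.   1.8] q7 -0.9 gap 0.01
t 6.58 p [ 0.5192 -0.0713  0.0575] axis in tool mm [18.9 32.   0.5] yawx -14.4 arm 65.7 tilt [-0.001 -0.    -1.   ] F [-2.1  0.4  2. ] q7 -1.8 gap 0.01
```

View pics/w2.png

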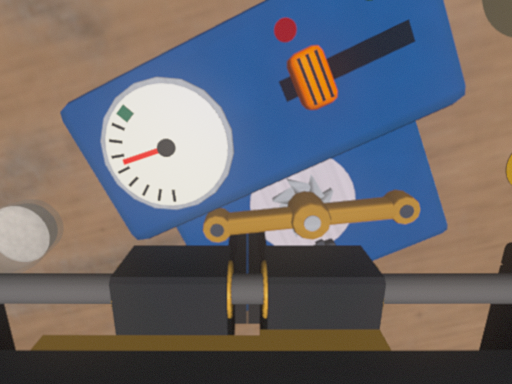

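The wrist view shows the bar trailing the finger face by about 6°: left end (218,229), right end (405,210). The needle at (125,162) has moved on. I'll push about 22° more to pass the click at 55°.

```bash
python3 -m inch '{"rot":[[0,0,10],[0,0,10],[0,0,2],[0,0,0]],"delta_pos":[[0.006,-0.0027,0],[0.006,-0.0027,0],[0.0015,-0.0005,0],[0,0,0]],"jaw":[-1,-1,-1,-1]}'>/dev/null
python3 st.py
cat > bar.py <<'E'
import sys
from station import manip
from h import *
# bar angle in timer frame from brass blobs in a camera's view near the axis, and needle angle
n=sys.argv[1]; c=manip.camera_params(n); im,_=manip.grab_frame(n); cv2.imwrite("pics/last_%s.png"%n,im)
H,S,V=cv2.split(cv2.cvtColor(im,cv2.COLOR_BGR2HSV)); m=(H>=12)&(H<32)&(S>120)&(V>70)
v,u=np.nonzero(m); W=cast(c,np.c_[u,v],.067)[:,:2]-[.5295,-.107]; r=np.hypot(*W.T); W=W[(r<.056)]; 
C=W-W.mean(0); e=np.linalg.eigh(C.T@C)[1][:,1]; print("bar",((np.degrees(np.arctan2(e[1],e[0]))-9.9)%180).round(1),"n",len(W),"mid mm",(W.mean(0)*1e3).round(1),"span mm",np.ptp(C@e).round(3)*1e3)
E
python3 bar.py wrist
```

```text
t 7.12 p [ 0.5341 -0.0703  0.0574] axis in tool mm [18.1 32.3  0.4] yawx -36.4 arm 43.7 tilt [-0.     0.001 -1.   ] F [-2.   1.  -0.1] q7 -2.18 gap 0.01
bar 57.3 n 4476 mid mm [-0.8 -3.6] span mm 103.0
```

```bash
python3 -m inch '{"rot":[[0,0,0],[0,0,0],[0,0,0]],"delta_pos":[[0.002,0.002,0],[0.002,0.001,0],[0,0,0]],"jaw":[-1,-1,-1]}'>/dev/null
python3 st.py; python3 bar.py wrist
python3 -m inch '{"rot":[[0,0,0],[0,0,0],[0,0,0]],"delta_pos":[[-0.004,0,0],[-0.006,0,0],[0,0,0]],"jaw":[-1,-1,-1]}'>/dev/null
python3 st.py; python3 bar.py wrist
```

```text
t 7.55 p [ 0.5357 -0.0743  0.0575] axis in tool mm [14.5 30.   0.5] yawx -36.5 arm 43.6 tilt [-0.     0.002 -1.   ] F [-2.6  5.6  0.8] q7 -2.18 gap 0.01
bar 53.1 n 4500 mid mm [-1.7 -3.6] span mm 99.0
t 7.97 p [ 0.5272 -0.0705  0.0576] axis in tool mm [23.6 28.   0.7] yawx -36.6 arm 43.5 tilt [-0.    -0.001 -1.   ] F [-2.   0.3 -0.9] q7 -2.18 gap 0.0
bar 64.2 n 4701 mid mm [ 0.6 -1.4] span mm 106.0
```

```bash
python3 -m inch '{"rot":[[0,0,0],[0,0,0]],"delta_pos":[[-0.003,0,0],[0,0,0]],"jaw":[-1,-1]}'>/dev/null; python3 st.py; python3 bar.py wrist
```

```text
t 8.28 p [ 0.5258 -0.0679  0.0578] axis in tool mm [26.3 29.2  0.9] yawx -36.6 arm 43.5 tilt [ 0.001 -0.    -1.   ] F [ 0.2 -0.1 -0.1] q7 -2.19 gap 0.01
bar 64.1 n 4658 mid mm [ 0.7 -1.8] span mm 106.0
```

View pics/last_wrist.png

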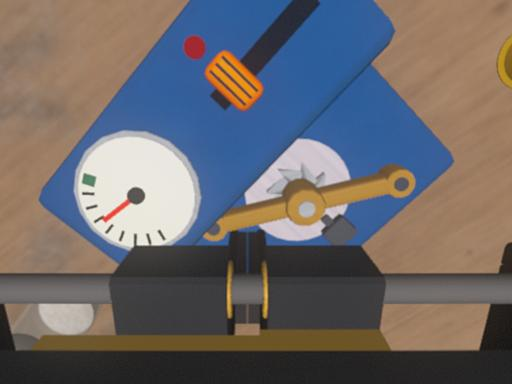

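The wrist view shows the bar standing free on its click, with ends at (214,229) and (402,182). That's about 14° off the finger face, so about 57.5°, the same as at the start and half a turn on. Next I'll lift, swing over to the other arm, turn back and lower.

```bash
python3 -m inch '{"rot":[[0,0,0],[0,0,0],[0,0,0],[0,0,0],[0,0,-10.66],[0,0,-10.66],[0,0,-10.66],[0,0,-10.66]],"delta_pos":[[0,0,-0.03],[0,0,-0.03],[0.0274,0.0278,0],[0.0274,0.0278,0],[0,0,0],[0,0,0],[0,0,0],[0,0,0]],"jaw":[-1,-1,-1,-1,-1,-1,-1,-1]}'>/dev/null
python3 -m inch '{"rot":[[0,0,-10.66],[0,0,-10.66],[0,0,-10.66],[0,0,-10.66],[0,0,-10.66],[0,0,-10.66],[0,0,-10.66]],"delta_pos":[[0,0,0],[0,0,0],[0,0,0],[0,0,0],[0,0,0],[0,0,0],[0,0,0]],"jaw":[-1,-1,-1,-1,-1,-1,-1]}'>/dev/null
python3 -m inch '{"rot":[[0,0,-10.66],[0,0,-10.66],[0,0,-10.66],[0,0,-10.66],[0,0,-10.66],[0,0,-10.66],[0,0,-10.66],[0,0,0]],"delta_pos":[[0,0,0],[0,0,0],[0,0,0],[0,0,0],[0,0,0],[0,0,0],[0,0,0],[0,0,0]],"jaw":[-1,-1,-1,-1,-1,-1,-1,-1]}'>/dev/null
python3 st.py
sed -i 's/^v,u=/m[235:]=0; v,u=/' bar.py
```

```text
t 11.2 p [ 0.5365 -0.1453  0.1177] axis in tool mm [22.5 31.8 60.7] yawx 155.2 arm -124.7 tilt [ 0.001 -0.    -1.   ] F [ 0.2  0.6 -0.9] q7 1.24 gap 0.0
```

```bash
python3 -m inch '{"rot":[[0,0,0],[0,0,0],[0,0,0],[0,0,0],[0,0,0]],"delta_pos":[[0,0,0.025],[0,0,0.02],[0,0,0.015],[0,0,0],[0.004,0,0]],"jaw":[-1,-1,-1,-1,-1]}'>/dev/null
python3 st.py
python3 -m inch '{"rot":[[0,0,10],[0,0,10],[0,0,10],[0,0,10],[0,0,10],[0,0,10]],"delta_pos":[[0.00583,-0.00264,0],[0.00583,-0.00264,0],[0.00583,-0.00264,0],[0.00583,-0.00264,0],[0.00583,-0.00264,0],[0.00583,-0.00264,0]],"jaw":[-1,-1,-1,-1,-1,-1]}'>/dev/null
python3 st.py
```

```text
t 11.82 p [ 0.5331 -0.1434  0.058 ] axis in tool mm [18.5 31.6  1. ] yawx 155.3 arm -124.6 tilt [ 0.001 -0.    -1.   ] F [-0.1 -0.5 -0.4] q7 1.21 gap 0.01
t 12.57 p [ 0.5008 -0.1294  0.0589] axis in tool mm [19.8 30.6  2. ] yawx 94.9 arm 175.0 tilt [ 0.004 -0.003 -1.   ] F [ 1.5 -2.9 -2.5] q7 0.2 gap 0.0
```

```bash
python3 bar.py wrist; python3 -m inch '{"rot":[[0,0,10],[0,0,10],[0,0,10],[0,0,10],[0,0,10],[0,0,10]],"delta_pos":[[0.006,-0.0026,0],[0.00583,-0.00264,0],[0.00583,-0.00264,0],[0.00583,-0.00264,0],[0.00583,-0.00264,0],[0.00583,-0.00264,0]],"jaw":[-1,-1,-1,-1,-1,-1]}'>/dev/null
python3 st.py; python3 bar.py wrist
```

```text
bar 0.3 n 3537 mid mm [-8.6  0.2] span mm 87.0
t 13.38 p [ 0.4958 -0.0926  0.0585] axis in tool mm [19.3 31.2  1.5] yawx 35.1 arm 115.2 tilt [-0.001 -0.003 -1.   ] F [-3.1 -4.   2.8] q7 -0.89 gap 0.01
bar 120.9 n 4270 mid mm [2.1 2.8] span mm 107.0
```

```bash
python3 -m inch '{"rot":[[0,0,10],[0,0,10],[0,0,10],[0,0,10],[0,0,10],[0,0,10],[0,0,10],[0,0,2]],"delta_pos":[[0.006,-0.0026,0],[0.00583,-0.00264,0],[0.00583,-0.00264,0],[0.00583,-0.00264,0],[0.00583,-0.00264,0],[0.006,-0.0027,0],[0.006,-0.0027,0],[0.0015,-0.0005,0]],"jaw":[-1,-1,-1,-1,-1,-1,-1,-1]}'>/dev/null
python3 st.py; python3 bar.py wrist
python3 -m inch '{"rot":[[0,0,0],[0,0,0],[0,0,0]],"delta_pos":[[0.002,0.002,0],[0.002,0.001,0],[0,0,0]],"jaw":[-1,-1,-1]}'>/dev/null
python3 st.py; python3 bar.py wrist
```

```text
t 14.43 p [ 0.5342 -0.0699  0.0577] axis in tool mm [18.3 32.6  0.7] yawx -36.5 arm 43.6 tilt [-0.002  0.001 -1.   ] F [-3.5  0.9  3.1] q7 -2.18 gap 0.01
bar 46.9 n 4000 mid mm [ 0.1 -8.3] span mm 95.0
t 14.85 p [ 0.5364 -0.0727  0.0575] axis in tool mm [14.8 31.7  0.4] yawx -36.4 arm 43.7 tilt [-0.     0.003 -1.   ] F [-2.3  5.5  1.8] q7 -2.17 gap 0.0
bar 40.2 n 3704 mid mm [ 0.3 -8.8] span mm 91.0
```

```bash
python3 -m inch '{"rot":[[0,0,0],[0,0,0],[0,0,0]],"delta_pos":[[-0.004,0,0],[-0.007,0,0],[0,0,0]],"jaw":[-1,-1,-1]}'>/dev/null
python3 -m inch '{"rot":[[0,0,0],[0,0,0],[0,0,0],[0,0,0],[0,0,-10.66],[0,0,-10.66],[0,0,-10.66],[0,0,-10.66]],"delta_pos":[[0,0,-0.03],[0,0,-0.03],[0.027,0.0274,0],[0.027,0.0274,0],[0,0,0],[0,0,0],[0,0,0],[0,0,0]],"jaw":[-1,-1,-1,-1,-1,-1,-1,-1]}'>/dev/null
python3 -m inch '{"rot":[[0,0,-10.66],[0,0,-10.66],[0,0,-10.66],[0,0,-10.66],[0,0,-10.66],[0,0,-10.66],[0,0,-10.66]],"delta_pos":[[0,0,0],[0,0,0],[0,0,0],[0,0,0],[0,0,0],[0,0,0],[0,0,0]],"jaw":[-1,-1,-1,-1,-1,-1,-1]}'>/dev/null
python3 -m inch '{"rot":[[0,0,-10.66],[0,0,-10.66],[0,0,-10.66],[0,0,-10.66],[0,0,-10.66],[0,0,-10.66],[0,0,-10.66],[0,0,0]],"delta_pos":[[0,0,0],[0,0,0],[0,0,0],[0,0,0],[0,0,0],[0,0,0],[0,0,0],[0,0,0]],"jaw":[-1,-1,-1,-1,-1,-1,-1,-1]}'>/dev/null
python3 st.py; python3 bar.py wrist
```

```text
t 18.15 p [ 0.5387 -0.1461  0.1179] axis in tool mm [24.9 31.6 60.8] yawx 155.0 arm -124.9 tilt [ 0.002 -0.001 -1.   ] F [-0.1 -0.8  0.3] q7 1.24 gap 0.01
bar 58.0 n 2190 mid mm [0.5 0.2] span mm 107.0
```

View pics/last_wrist.png

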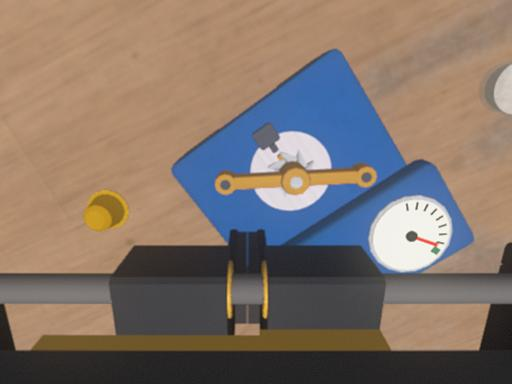

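The wrist view shows the bar at rest at 58°, with ends (226,184) and (367,176). The needle at (437,244) is one tick short of green (435,250), so this is click 11 with 45° to go: last click near bar 13°, stop near 5°.

```bash
python3 -m inch '{"rot":[[0,0,0],[0,0,0],[0,0,0],[0,0,0],[0,0,0]],"delta_pos":[[0,0,0.025],[0,0,0.02],[0,0,0.015],[0,0,0],[0.006,0,0]],"jaw":[-1,-1,-1,-1,-1]}'>/dev/null
python3 st.py
python3 -m inch '{"rot":[[0,0,10],[0,0,10],[0,0,10],[0,0,10],[0,0,0]],"delta_pos":[[0.00583,-0.00264,0],[0.00583,-0.00264,0],[0.00583,-0.00264,0],[0.00583,-0.00264,0],[0,0,0]],"jaw":[-1,-1,-1,-1,-1]}'>/dev/null
python3 st.py; sed -i 's/^m\[235:\]=0; //' bar.py; cat >>bar.py <<'E'
if n=="wrist":
    w=m.copy(); w[232:]=0; v,u=np.nonzero(w); W=cast(c,np.c_[u,v],.067)[:,:2]-[.5295,-.107]; r=np.hypot(*W.T)
    for s in(0,1):  # end-cap direction
        k=(r>.036)&(r<.056); a=np.degrees(np.arctan2(W[k,1],W[k,0]))-9.9; 
    print("caps deg",np.unique(((a%360)/10).round().astype(int)*10,return_counts=True))
E
python3 bar.py wrist
```

```text
t 18.82 p [ 0.5333 -0.1424  0.058 ] axis in tool mm [18.3 30.6  1. ] yawx 155.2 arm -124.7 tilt [ 0.001 -0.    -1.   ] F [ 0.4 -0.2 -0.5] q7 1.21 gap 0.01
t 19.45 p [ 0.51   -0.1366  0.0591] axis in tool mm [18.5 30.2  2.1] yawx 115.2 arm -164.7 tilt [ 0.004 -0.002 -1.   ] F [ 2.9 -2.5 -0.8] q7 0.56 gap 0.0
bar 25.2 n 4050 mid mm [-8.  -6.8] span mm 91.0
caps deg (array([ 10,  20,  30, 190, 200]), array([  1,  37,  32, 279, 265]))
```

```bash
python3 -m inch '{"rot":[[0,0,4],[0,0,4],[0,0,0]],"delta_pos":[[0.0023,-0.0011,0],[0.0023,-0.0011,0],[0,0,0]],"jaw":[-1,-1,-1]}'>/dev/null
python3 st.py; python3 bar.py wrist
```

```text
t 19.88 p [ 0.5058 -0.1331  0.0587] axis in tool mm [17.9 30.4  1.7] yawx 107.3 arm -172.6 tilt [ 0.002 -0.002 -1.   ] F [ 2.7 -3.4  2.5] q7 0.42 gap 0.01
bar 16.9 n 4084 mid mm [-9.7 -5.7] span mm 89.0
caps deg (array([ 10,  20, 180, 190, 200]), array([  2,  10, 247, 309,   5]))
```

View pics/last_wrist.png

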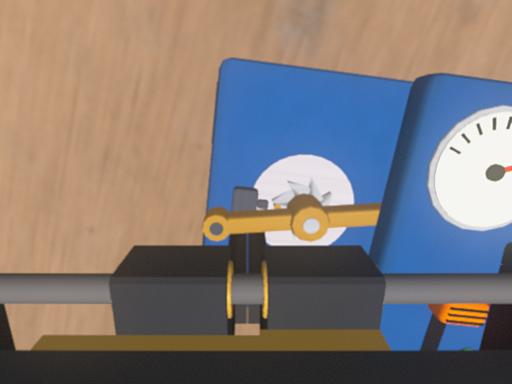

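The wrist view shows the hub at (311,222) and the arm end at (216,228). That's about 4° off the face, so the bar is near 11.5°, just past the last click at 13°. I'll add a little margin, then release and check.

```bash
python3 -m inch '{"rot":[[0,0,1.5],[0,0,1.5],[0,0,0]],"delta_pos":[[0.0009,-0.0004,0],[0.0009,-0.0004,0],[0,0,0]],"jaw":[-1,-1,-1]}'>/dev/null
python3 st.py; python3 bar.py wrist
python3 -m inch '{"rot":[[0,0,0],[0,0,0],[0,0,0],[0,0,0],[0,0,0],[0,0,0]],"delta_pos":[[-0.004,0,0],[-0.006,0,0],[0,0,0],[0,0,-0.035],[0,0,-0.035],[0,0,0]],"jaw":[-1,-1,-1,-1,-1,-1]}'>/dev/null
python3 st.py; python3 bar.py wrist
```

```text
t 20.3 p [ 0.5035 -0.1309  0.0576] axis in tool mm [16.8 31.1  0.6] yawx 104.2 arm -175.7 tilt [ 0. -0. -1.] F [ 2.4 -2.6  2.7] q7 0.37 gap 0.01
bar 12.4 n 4188 mid mm [-10.3  -4.8] span mm 88.0
caps deg (array([170, 180, 190]), array([ 52, 396, 115]))
t 21.1 p [ 0.5071 -0.1404  0.1297] axis in tool mm [27.  29.7 72.8] yawx 104.2 arm -175.7 tilt [ 0.003 -0.001 -1.   ] F [ 0.1  0.3 -0.2] q7 0.41 gap -0.0
bar 13.0 n 1641 mid mm [-8.  -2.7] span mm 88.0
caps deg (array([180, 190, 200]), array([ 18, 188,  95]))
```

The bar rests at 13.0°, exactly one click (45°) past 58°, so the spring is fully wound. Now the tab: I'll line up beside it, on the dial side.

```bash
python3 -m inch '{"rot":[[0,0,4.3],[0,0,0],[0,0,0],[0,0,0],[0,0,0]],"delta_pos":[[0,0,0],[0.0165,0.0454,0],[0.0165,0.0454,0],[0,0,0],[0,0,0]],"jaw":[-1,-1,-1,-1,-1]}'>/dev/null
python3 st.py; python3 - <<'E'
from h import *
from station import manip
b,_=manip.grab_frame("wrist"); c=manip.camera_params("wrist"); cv2.imwrite("pics/w5.png",b)
H,S,V=cv2.split(cv2.cvtColor(b,cv2.COLOR_BGR2HSV)); 
for k in blobs((H<14)&(S>180)&(V>140),100)[:3]: print(k,cast(c,k[1],.1045)[0].round(4))
E
```

```text
t 21.77 p [ 0.588  -0.0924  0.1256] axis in tool mm [ -4.4 -59.9  68.8] yawx 99.9 arm -180.0 tilt [-0.004  0.    -1.   ] F [ 0.1 -0.4 -0.6] q7 0.18 gap 0.01
```

View pics/w5.png

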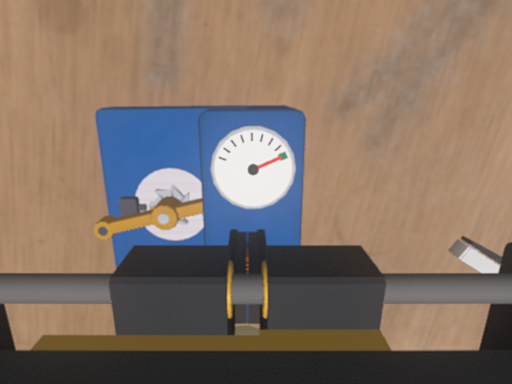

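The wrist view shows the needle on the green mark (283,156). The fingers at (248,250) are in line with the dial centre (253,170), so they're also in line with the tab's track. Now lower and push.

```bash
python3 -m inch '{"rot":[[0,0,0],[0,0,0],[0,0,0]],"delta_pos":[[0,0.002,0.018],[0,0,0.011],[0,0,0]],"jaw":[-1,-1,-1]}'>/dev/null
python3 st.py
python3 -m inch '{"rot":[[0,0,0],[0,0,0],[0,0,0],[0,0,0],[0,0,0],[0,0,0]],"delta_pos":[[-0.005,0,0],[-0.006,0,0],[-0.006,0,0],[-0.006,0,0],[-0.006,0,0],[0,0,0]],"jaw":[-1,-1,-1,-1,-1,-1]}'>/dev/null
python3 st.py
python3 -m inch '{"rot":[[0,0,0],[0,0,0],[0,0,0],[0,0,0]],"delta_pos":[[-0.004,0,0],[-0.003,0,0],[-0.002,0,0],[0,0,0]],"jaw":[-1,-1,-1,-1]}'>/dev/null
python3 st.py
```

```text
t 22.2 p [ 0.5901 -0.0923  0.0968] axis in tool mm [ -4.1 -62.1  39.9] yawx 99.9 arm 180.0 tilt [-0.003  0.    -1.   ] F [ 0.3  1.3 -0.4] q7 0.16 gap 0.01
t 22.95 p [ 0.5968 -0.1219  0.0987] axis in tool mm [ 26.2 -63.8  41.7] yawx 99.8 arm 179.9 tilt [ 0.    -0.001 -1.   ] F [-0.3 -0.6 -0.3] q7 0.21 gap 0.01
t 23.45 p [ 0.5979 -0.128   0.0986] axis in tool mm [ 32.4 -63.7  41.7] yawx 99.9 arm -180.0 tilt [-0.001  0.002 -1.   ] F [-1.5  4.5  2.5] q7 0.22 gap 0.0
```

```bash
python3 -m inch '{"rot":[[0,0,0],[0,0,0]],"delta_pos":[[-0.002,0,0],[0,0,0]],"jaw":[-1,-1]}'>/dev/null
python3 st.py
python3 -m inch '{"rot":[[0,0,0],[0,0,0],[0,0,0],[0,0,0],[0,0,0],[0,0,0]],"delta_pos":[[0.006,0,0],[0.006,0,0],[0,0,-0.05],[0,0,-0.05],[0,-0.05,-0.04],[0,-0.05,0]],"jaw":[-1,-1,-1,-1,-1,-1]}'>/dev/null
python3 -m inch '{"rot":[[0,0,0],[0,0,0],[0,0,0]],"delta_pos":[[0,-0.04,0],[0,0,0],[0,0,0]],"jaw":[-1,-1,-1]}'>/dev/null
python3 st.py; python3 bar.py wrist; python3 - <<'E'
from h import *
from station import manip
from h import cast
for n in("top","wrist"):
    b,_=manip.grab_frame(n); c=manip.camera_params(n)
    H,S,V=cv2.split(cv2.cvtColor(b,cv2.COLOR_BGR2HSV))
    th=np.radians(9.9); R=np.array([[np.cos(th),np.sin(th)],[-np.sin(th),np.cos(th)]])
    for k in blobs(((H<17)&(S>165)&(V>110)),8)[:6]:
        print(n,k,"timer mm",(R@(cast(c,k[1],.1045)[0,:2]-[.5492,-.1036])*1e3).round(1))
    if n=="top":
        for m,z in(("w",(S<60)&(V>150)),("y",(H>=14)&(H<32)&(S>135)&(V>90))):
            print(m,[k for k in blobs(z,20) if 225<k[1][0]<400 and 165<k[1][1]<255])
        cv2.imwrite("pics/t6.png",cv2.resize(b[165:255,235:390],None,fx=5,fy=5,interpolation=cv2.INTER_CUBIC))
E
```

```text
t 23.7 p [ 0.5979 -0.1281  0.0986] axis in tool mm [ 32.5 -63.7  41.8] yawx 100.0 arm -179.9 tilt [-0.002  0.004 -1.   ] F [-3.9  8.1  3.2] q7 0.23 gap 0.0
t 24.82 p [ 0.4603 -0.1438  0.238 ] axis in tool mm [ 24.6  74.3 181. ] yawx 99.9 arm 180.0 tilt [ 0.001 -0.001 -1.   ] F [ 1.  -0.1  0.4] q7 0.43 gap 0.01
bar 13.2 n 753 mid mm [-7.8 -2.8] span mm 87.0
caps deg (array([180, 190, 200]), array([ 5, 84, 45]))
top (97, [31.9, 301.8]) timer mm [-87.7 712.1]
top (95, [11.6, 353.7]) timer mm [-193.5  764. ]
top (41, [51.3, 324.6]) timer mm [-147.6  671.2]
top (13, [332.8, 189.0]) timer mm [ 43.8 -46.1]
w [(316, [298.5, 196.6]), (204, [377.5, 187.3]), (155, [310.9, 222.1]), (148, [247.4, 214.7]), (119, [322.6, 217.5])]
y [(51, [318.6, 222.5])]
wrist (217, [390.6, 207.8]) timer mm [ 43.5 -47.5]
wrist (13, [409.8, 173.8]) timer mm [ 57.1 -14.3]
```

View pics/t6.png

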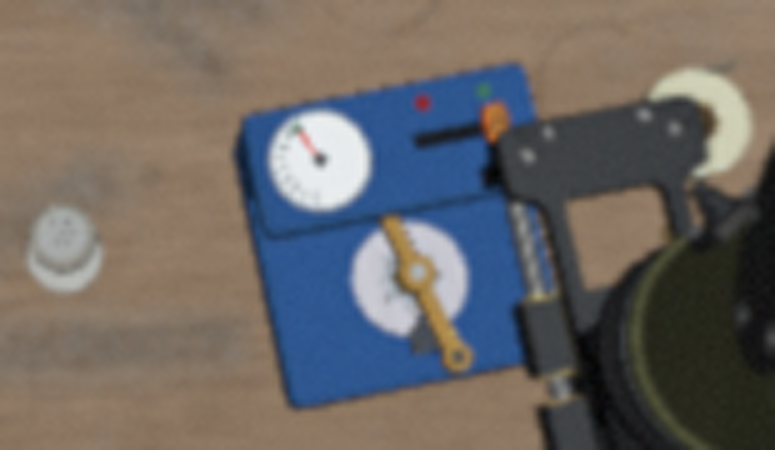

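The top crop shows the tab at the end of its slot under the green dot (495,122), and the finger met a firm 8 N stop there. The needle is on the green mark (298,130), the key is at 13°, the bystanders haven't moved and the arm is clear. Handing in.

```bash
python3 -c "
from station import manip
print(manip.sign_off())"
```

```text
the job is handed in; nothing more can be done
None
```

The timer is fully wound, with the key resting on its last click and the needle on green, and the start tab is across at the green dot; I saw no shift in the salt shaker or label roll (the arm hid the gold capsule in the last picture), and the job is handed in, with no verdict shown.

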